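Pack flute pipes in a travelling tray and snap its hold-down bars shut

TASK

Pack the wooden flute pipes for the road: lay every pipe on the grey mat flat in a notch of its own along the travelling tray, resting in both cradles between the end boards. Then put the two hold-down bars across them, one over each cradle, pressing the rings at the bar's ends down through the sprung gates of the snap hooks until each bar sits on its end blocks and all four gates have snapped shut above the rings. Leave the brass tuning cone, the glue jar and the hammer where they are.

Things in the scene. Friction and masses are not known exactly. Their poses are not given: they have to be found in the camera images.
- tray: Fixed tray: base 200x272x12 mm; origin under its centre, x along the pipes, y across, z up. Cradle boards at x = -40 and 40: notches 27 mm wide, floors 28 mm up, between pointed teeth (44 mm high) that guide pipes in. Boards 47 mm high at front and back stand 186 mm apart inside. End blocks at the cradles' ends: 30 mm in x, |y| 79 to 130, tops 50 mm up, 50 mm free between them; a snap hook on each.
- notch0 (a point): Centre of a pipe's square body when it lies in notch 0 (tray y = -66 mm), 37.5 mm above the bench, midway between the cradles. Axes as the tray: the pipe lies along x, either way round.
- notch1 (a point): Centre of a pipe's square body when it lies in notch 1 (tray y = -22 mm), 37.5 mm above the bench, midway between the cradles. Axes as the tray: the pipe lies along x, either way round.
- notch2 (a point): Centre of a pipe's square body when it lies in notch 2 (tray y = 22 mm), 37.5 mm above the bench, midway between the cradles. Axes as the tray: the pipe lies along x, either way round.
- notch3 (a point): Centre of a pipe's square body when it lies in notch 3 (tray y = 66 mm), 37.5 mm above the bench, midway between the cradles. Axes as the tray: the pipe lies along x, either way round.
- place0 (a point): Where a bar's middle (point bar_a_mid or bar_b_mid) is when that bar is home over the front cradle (tray x = -40 mm), 68 mm above the bench, its sole on the two end blocks. Axes as the tray: the bar lies along y, either way round; either bar fits.
- place1 (a point): Where a bar's middle (point bar_a_mid or bar_b_mid) is when that bar is home over the back cradle (tray x = +40 mm), 68 mm above the bench, its sole on the two end blocks. Axes as the tray: the bar lies along y, either way round; either bar fits.
- hook0r (a point): Snap hook, front cradle, right end (tray y = -118 mm): upright C of 6 mm steel bar in the tray's x-z plane, mouth up, closed by a level brass gate 4 mm thick. Point on the gate's centre line, 97 mm above the bench, where the ring's lowest wire should come down (good from 7 mm toward -x to 6 mm toward +x). Gate hinged 13.5 mm off on the -x side, tip 7.5 mm off on the +x side by the steel nose.
- hook0l (a point): Snap hook, front cradle, left end (tray y = 118 mm): upright C of 6 mm steel bar in the tray's x-z plane, mouth up, closed by a level brass gate 4 mm thick. Point on the gate's centre line, 97 mm above the bench, where the ring's lowest wire should come down (good from 7 mm toward -x to 6 mm toward +x). Gate hinged 13.5 mm off on the -x side, tip 7.5 mm off on the +x side by the steel nose.
- hook1r (a point): Snap hook, back cradle, right end (tray y = -118 mm): upright C of 6 mm steel bar in the tray's x-z plane, mouth up, closed by a level brass gate 4 mm thick. Point on the gate's centre line, 97 mm above the bench, where the ring's lowest wire should come down (good from 7 mm toward -x to 6 mm toward +x). Gate hinged 13.5 mm off on the -x side, tip 7.5 mm off on the +x side by the steel nose.
- hook1l (a point): Snap hook, back cradle, left end (tray y = 118 mm): upright C of 6 mm steel bar in the tray's x-z plane, mouth up, closed by a level brass gate 4 mm thick. Point on the gate's centre line, 97 mm above the bench, where the ring's lowest wire should come down (good from 7 mm toward -x to 6 mm toward +x). Gate hinged 13.5 mm off on the -x side, tip 7.5 mm off on the +x side by the steel nose.
- gate0r (a joint): Sprung gate of hook0r, rad: 0 shut and level, grows as it is pressed down into the hook, stop at 1.5. A ring pressed down on it meets 2 N, then up to 8 N; it slips past the gate's tip at 0.9 to 1.4 rad, 21 to 23 mm down, and the gate springs shut through the ring's hole, over its bottom wire. The bar's sole reaches the end blocks 2 to 4 mm lower.
- gate0l (a joint): Sprung gate of hook0l, rad: 0 shut and level, grows as it is pressed down into the hook, stop at 1.5. A ring pressed down on it meets 2 N, then up to 8 N; it slips past the gate's tip at 0.9 to 1.4 rad, 21 to 23 mm down, and the gate springs shut through the ring's hole, over its bottom wire. The bar's sole reaches the end blocks 2 to 4 mm lower.
- gate1r (a joint): Sprung gate of hook1r, rad: 0 shut and level, grows as it is pressed down into the hook, stop at 1.5. A ring pressed down on it meets 2 N, then up to 8 N; it slips past the gate's tip at 0.9 to 1.4 rad, 21 to 23 mm down, and the gate springs shut through the ring's hole, over its bottom wire. The bar's sole reaches the end blocks 2 to 4 mm lower.
- gate1l (a joint): Sprung gate of hook1l, rad: 0 shut and level, grows as it is pressed down into the hook, stop at 1.5. A ring pressed down on it meets 2 N, then up to 8 N; it slips past the gate's tip at 0.9 to 1.4 rad, 21 to 23 mm down, and the gate springs shut through the ring's hole, over its bottom wire. The bar's sole reaches the end blocks 2 to 4 mm lower.
- bar_a_mid (a point): Loose hold-down bar A, 0.26 kg, two alike: dark wood along its y, 190x24x20 mm, raised grip in the middle (56x24 mm, top 36 mm over the sole). Point: its middle, 18 mm over the sole; z up. At each end an iron (48 mm high) with an upright ring in the y-z plane: wire 4.5 mm, outer 38.5 mm, centre 118 mm from the middle, lowest wire 24 mm over the sole. Set down on two shut gates it hangs 25 mm above home.
- bar_b_mid (a point): Loose hold-down bar B, 0.26 kg, two alike: dark wood along its y, 190x24x20 mm, raised grip in the middle (56x24 mm, top 36 mm over the sole). Point: its middle, 18 mm over the sole; z up. At each end an iron (48 mm high) with an upright ring in the y-z plane: wire 4.5 mm, outer 38.5 mm, centre 118 mm from the middle, lowest wire 24 mm over the sole. Set down on two shut gates it hangs 25 mm above home.
- pipe0_mid (a point): Wooden stopped flute pipe, 70 g: pale square body 110 mm long (x), 19x19 mm across; turned foot 29 mm long, 10 mm thick at the -x end, dark knob 29 mm long at the +x end. Point: centre of the square body; any face may be up at the end. Starts flat on the fixed grey mat (210x240 mm, 3 mm thick), pipes about 62 mm apart; three or four pipes are there, the other absent.
- pipe1_mid (a point): Wooden stopped flute pipe, 70 g: pale square body 110 mm long (x), 19x19 mm across; turned foot 29 mm long, 10 mm thick at the -x end, dark knob 29 mm long at the +x end. Point: centre of the square body; any face may be up at the end. Starts flat on the fixed grey mat (210x240 mm, 3 mm thick), pipes about 62 mm apart; three or four pipes are there, the other absent.
- pipe2_mid (a point): Wooden stopped flute pipe, 70 g: pale square body 110 mm long (x), 19x19 mm across; turned foot 29 mm long, 10 mm thick at the -x end, dark knob 29 mm long at the +x end. Point: centre of the square body; any face may be up at the end. Starts flat on the fixed grey mat (210x240 mm, 3 mm thick), pipes about 62 mm apart; three or four pipes are there, the other absent.
- pipe3_mid (a point): Wooden stopped flute pipe, 70 g: pale square body 110 mm long (x), 19x19 mm across; turned foot 29 mm long, 10 mm thick at the -x end, dark knob 29 mm long at the +x end. Point: centre of the square body; any face may be up at the end. Starts flat on the fixed grey mat (210x240 mm, 3 mm thick), pipes about 62 mm apart; three or four pipes are there, the other absent.
- tuning_cone: Brass tuning cone, 80 mm high, base 38 mm across, standing; a bystander to leave alone. Origin at the centre of its base.
- glue_jar: Brown glue jar, 75 mm high, 54 mm across, red lid; a bystander to leave alone. Origin at the centre of its base.
- voicing_hammer: Small hammer, 170 mm long, lying on the bench; a bystander to leave alone. Origin under its middle.
There are look-alikes about, which are no part of the job. What is shaped like the part that bears pipe2_mid but blue is not meant.

How it is judged:
On the way, in this order (a step that is already met when the one before it is completed fails the run):
1. every pipe present lies in a notch of its own (((x of pipe0_mid in the frame of notch0 between -0.012 and 0.012 m and y of pipe0_mid in the frame of notch0 between -0.006 and 0.006 m and z of pipe0_mid in the frame of notch0 between -0.003 and 0.003 m and angle between the x axis of pipe0_mid and the x axis of notch0, either way round below 0.1 rad and angle between pipe0_mid's own x axis and vertical between 1.47 and 1.67 rad) or (x of pipe0_mid in the frame of notch1 between -0.012 and 0.012 m and y of pipe0_mid in the frame of notch1 between -0.006 and 0.006 m and z of pipe0_mid in the frame of notch1 between -0.003 and 0.003 m and angle between the x axis of pipe0_mid and the x axis of notch1, either way round below 0.1 rad and angle between pipe0_mid's own x axis and vertical between 1.47 and 1.67 rad) or (x of pipe0_mid in the frame of notch2 between -0.012 and 0.012 m and y of pipe0_mid in the frame of notch2 between -0.006 and 0.006 m and z of pipe0_mid in the frame of notch2 between -0.003 and 0.003 m and angle between the x axis of pipe0_mid and the x axis of notch2, either way round below 0.1 rad and angle between pipe0_mid's own x axis and vertical between 1.47 and 1.67 rad) or (x of pipe0_mid in the frame of notch3 between -0.012 and 0.012 m and y of pipe0_mid in the frame of notch3 between -0.006 and 0.006 m and z of pipe0_mid in the frame of notch3 between -0.003 and 0.003 m and angle between the x axis of pipe0_mid and the x axis of notch3, either way round below 0.1 rad and angle between pipe0_mid's own x axis and vertical between 1.47 and 1.67 rad)) and ((x of pipe1_mid in the frame of notch0 between -0.012 and 0.012 m and y of pipe1_mid in the frame of notch0 between -0.006 and 0.006 m and z of pipe1_mid in the frame of notch0 between -0.003 and 0.003 m and angle between the x axis of pipe1_mid and the x axis of notch0, either way round below 0.1 rad and angle between pipe1_mid's own x axis and vertical between 1.47 and 1.67 rad) or (x of pipe1_mid in the frame of notch1 between -0.012 and 0.012 m and y of pipe1_mid in the frame of notch1 between -0.006 and 0.006 m and z of pipe1_mid in the frame of notch1 between -0.003 and 0.003 m and angle between the x axis of pipe1_mid and the x axis of notch1, either way round below 0.1 rad and angle between pipe1_mid's own x axis and vertical between 1.47 and 1.67 rad) or (x of pipe1_mid in the frame of notch2 between -0.012 and 0.012 m and y of pipe1_mid in the frame of notch2 between -0.006 and 0.006 m and z of pipe1_mid in the frame of notch2 between -0.003 and 0.003 m and angle between the x axis of pipe1_mid and the x axis of notch2, either way round below 0.1 rad and angle between pipe1_mid's own x axis and vertical between 1.47 and 1.67 rad) or (x of pipe1_mid in the frame of notch3 between -0.012 and 0.012 m and y of pipe1_mid in the frame of notch3 between -0.006 and 0.006 m and z of pipe1_mid in the frame of notch3 between -0.003 and 0.003 m and angle between the x axis of pipe1_mid and the x axis of notch3, either way round below 0.1 rad and angle between pipe1_mid's own x axis and vertical between 1.47 and 1.67 rad)) and ((x of pipe2_mid in the frame of notch0 between -0.012 and 0.012 m and y of pipe2_mid in the frame of notch0 between -0.006 and 0.006 m and z of pipe2_mid in the frame of notch0 between -0.003 and 0.003 m and angle between the x axis of pipe2_mid and the x axis of notch0, either way round below 0.1 rad and angle between pipe2_mid's own x axis and vertical between 1.47 and 1.67 rad) or (x of pipe2_mid in the frame of notch1 between -0.012 and 0.012 m and y of pipe2_mid in the frame of notch1 between -0.006 and 0.006 m and z of pipe2_mid in the frame of notch1 between -0.003 and 0.003 m and angle between the x axis of pipe2_mid and the x axis of notch1, either way round below 0.1 rad and angle between pipe2_mid's own x axis and vertical between 1.47 and 1.67 rad) or (x of pipe2_mid in the frame of notch2 between -0.012 and 0.012 m and y of pipe2_mid in the frame of notch2 between -0.006 and 0.006 m and z of pipe2_mid in the frame of notch2 between -0.003 and 0.003 m and angle between the x axis of pipe2_mid and the x axis of notch2, either way round below 0.1 rad and angle between pipe2_mid's own x axis and vertical between 1.47 and 1.67 rad) or (x of pipe2_mid in the frame of notch3 between -0.012 and 0.012 m and y of pipe2_mid in the frame of notch3 between -0.006 and 0.006 m and z of pipe2_mid in the frame of notch3 between -0.003 and 0.003 m and angle between the x axis of pipe2_mid and the x axis of notch3, either way round below 0.1 rad and angle between pipe2_mid's own x axis and vertical between 1.47 and 1.67 rad)) and ((x of pipe3_mid in the frame of notch0 between -0.012 and 0.012 m and y of pipe3_mid in the frame of notch0 between -0.006 and 0.006 m and z of pipe3_mid in the frame of notch0 between -0.003 and 0.003 m and angle between the x axis of pipe3_mid and the x axis of notch0, either way round below 0.1 rad and angle between pipe3_mid's own x axis and vertical between 1.47 and 1.67 rad) or (x of pipe3_mid in the frame of notch1 between -0.012 and 0.012 m and y of pipe3_mid in the frame of notch1 between -0.006 and 0.006 m and z of pipe3_mid in the frame of notch1 between -0.003 and 0.003 m and angle between the x axis of pipe3_mid and the x axis of notch1, either way round below 0.1 rad and angle between pipe3_mid's own x axis and vertical between 1.47 and 1.67 rad) or (x of pipe3_mid in the frame of notch2 between -0.012 and 0.012 m and y of pipe3_mid in the frame of notch2 between -0.006 and 0.006 m and z of pipe3_mid in the frame of notch2 between -0.003 and 0.003 m and angle between the x axis of pipe3_mid and the x axis of notch2, either way round below 0.1 rad and angle between pipe3_mid's own x axis and vertical between 1.47 and 1.67 rad) or (x of pipe3_mid in the frame of notch3 between -0.012 and 0.012 m and y of pipe3_mid in the frame of notch3 between -0.006 and 0.006 m and z of pipe3_mid in the frame of notch3 between -0.003 and 0.003 m and angle between the x axis of pipe3_mid and the x axis of notch3, either way round below 0.1 rad and angle between pipe3_mid's own x axis and vertical between 1.47 and 1.67 rad))), for 0.2 s.
2. one bar is home with both of its gates snapped shut over its rings (((z of bar_a_mid in the frame of place0 between -0.004 and 0.004 m and x of bar_a_mid in the frame of place0 between -0.012 and 0.012 m and y of bar_a_mid in the frame of place0 between -0.012 and 0.012 m and angle between the y axis of bar_a_mid and the y axis of place0, either way round below 0.08 rad and angle between bar_a_mid's own z axis and vertical below 0.12 rad and value of joint each of gate0r, gate0l below 0.1 rad) or (z of bar_a_mid in the frame of place1 between -0.004 and 0.004 m and x of bar_a_mid in the frame of place1 between -0.012 and 0.012 m and y of bar_a_mid in the frame of place1 between -0.012 and 0.012 m and angle between the y axis of bar_a_mid and the y axis of place1, either way round below 0.08 rad and angle between bar_a_mid's own z axis and vertical below 0.12 rad and value of joint each of gate1r, gate1l below 0.1 rad) or (z of bar_b_mid in the frame of place0 between -0.004 and 0.004 m and x of bar_b_mid in the frame of place0 between -0.012 and 0.012 m and y of bar_b_mid in the frame of place0 between -0.012 and 0.012 m and angle between the y axis of bar_b_mid and the y axis of place0, either way round below 0.08 rad and angle between bar_b_mid's own z axis and vertical below 0.12 rad and value of joint each of gate0r, gate0l below 0.1 rad) or (z of bar_b_mid in the frame of place1 between -0.004 and 0.004 m and x of bar_b_mid in the frame of place1 between -0.012 and 0.012 m and y of bar_b_mid in the frame of place1 between -0.012 and 0.012 m and angle between the y axis of bar_b_mid and the y axis of place1, either way round below 0.08 rad and angle between bar_b_mid's own z axis and vertical below 0.12 rad and value of joint each of gate1r, gate1l below 0.1 rad))), for 0.2 s.
At the end, for the whole second after the job is handed in: Each pipe present lies flat in its own notch (12 mm lengthwise, 6 mm sideways, 3 mm high, 0.1 rad); a bar is home over each cradle (12 mm, 4 mm in height, 0.08 rad) with all four gates shut (under 0.1 rad) over its rings; all at rest; cone, jar and hammer within 30 mm of their start (all of step 1 and (((z of bar_a_mid in the frame of place0 between -0.004 and 0.004 m and x of bar_a_mid in the frame of place0 between -0.012 and 0.012 m and y of bar_a_mid in the frame of place0 between -0.012 and 0.012 m and angle between the y axis of bar_a_mid and the y axis of place0, either way round below 0.08 rad and angle between bar_a_mid's own z axis and vertical below 0.12 rad and value of joint each of gate0r, gate0l below 0.1 rad) and (z of bar_b_mid in the frame of place1 between -0.004 and 0.004 m and x of bar_b_mid in the frame of place1 between -0.012 and 0.012 m and y of bar_b_mid in the frame of place1 between -0.012 and 0.012 m and angle between the y axis of bar_b_mid and the y axis of place1, either way round below 0.08 rad and angle between bar_b_mid's own z axis and vertical below 0.12 rad and value of joint each of gate1r, gate1l below 0.1 rad)) or ((z of bar_a_mid in the frame of place1 between -0.004 and 0.004 m and x of bar_a_mid in the frame of place1 between -0.012 and 0.012 m and y of bar_a_mid in the frame of place1 between -0.012 and 0.012 m and angle between the y axis of bar_a_mid and the y axis of place1, either way round below 0.08 rad and angle between bar_a_mid's own z axis and vertical below 0.12 rad and value of joint each of gate1r, gate1l below 0.1 rad) and (z of bar_b_mid in the frame of place0 between -0.004 and 0.004 m and x of bar_b_mid in the frame of place0 between -0.012 and 0.012 m and y of bar_b_mid in the frame of place0 between -0.012 and 0.012 m and angle between the y axis of bar_b_mid and the y axis of place0, either way round below 0.08 rad and angle between bar_b_mid's own z axis and vertical below 0.12 rad and value of joint each of gate0r, gate0l below 0.1 rad))) and linear speed of each of bar_a, bar_b, pipe0, pipe1, pipe2, pipe3 below 0.02 m/s and distance of each of tuning_cone, glue_jar, voicing_hammer from where it was at the start of the episode below 0.03 m); the robot touches nothing.
It fails at once if the tuning cone is knocked away (distance of tuning_cone from where it was at the start of the episode above 0.03 m).
It fails at once if the glue jar is knocked away (distance of glue_jar from where it was at the start of the episode above 0.03 m).
It fails at once if the voicing hammer is knocked away (distance of voicing_hammer from where it was at the start of the episode above 0.03 m).
Of pipe0, pipe1, pipe2, pipe3 only 3 to 4 are there at a start; the rules pass over those that are not, and their reading is None.
At some moment in a run one of pipe0, pipe1, pipe2, pipe3 may be knocked a few centimetres aside while the robot is not near it.
Once in a run the grip may slacken for a moment while it holds something.
It also fails if it takes over 210 s, if anything falls off the work surface, if the arm or the gripper's body presses on something with over 40 N, if the wrist force passes 120 N, or if a joint passes its speed limit or range.

ROBOT

A 6-joint arm with a two-finger parallel gripper is mounted at the origin on the work surface. World frame = base frame: x ahead of the robot, y to its left, z up, the work surface at z = 0. Lengths are in m, angles in rad, forces in N, time in s.
With the tool pointing down it reaches from about 0.275 to 0.875 m from the base axis. Payload 12.5 kg.
Tool frame: the origin (TCP) lies at the very end of the fingers, on their centre line; the grasp point (between the pads) lies 19 mm behind it; x points along the fingers, y is the direction in which the jaws open and shut, and the axes are right-handed (so a half turn about x gives the same grasp; the last joint's range is limited). The gripper opens to 85 mm and grips with 20 to 120 N. Pads are 22 mm wide; open, the fingers measure 114 mm over their backs; the gripper's body (76 mm by 85 mm) begins 54 mm behind the grasp point. The pads swing forward as they close: fully open they stand 13 mm farther back than shut.
Start: joints at [-1.272, 0.351, 1.652, -0, 1.139, -0.085], TCP at [0.206, -0.51, 0.203] pointing down, gripper open.
Joint ranges: [-2.75, 2.75], [-0.79, 2.1], [0.01, 2.65], [-1.57, 4.71], [0.07, 3.14], [-2.87, 2.87]. Speed limits (rad/s): [2.22, 2.22, 2.79, 3.14, 3.14, 3.14].

INTERFACE

Orientations are given as a 3x3 rotation matrix whose columns are the frame's x, y, z axes.
In Python, from bench import manip gives the robot as it stands. Calls block until the motion is done:
- manip.move_ptp(position, orientation): joint-space move of the TCP to a pose.
- manip.move_l(position, attitude=None, max_speed=0.15): straight line of the TCP; attitude=None keeps the orientation; max_speed is the mean speed in m/s.
- manip.move_j(angles): joint-space move.
- manip.set_gripper(opening, effort=None): opening from 0.0 (shut) to 1.0 (fully open); effort is the grip in N (None keeps the last); returns when the fingers have stopped.
- manip.dwell(seconds).
- manip.inverse_kinematics(position, orientation): joint angles nearest the present ones, or None.
- manip.grab_frame(name): name is "scene" or "top" or "wrist"; returns (picture, depth): 384x512x3 uint8, red, green, blue; 384x512 float32, m along the optical axis (not along the pixel's ray), 0 where there is no reading.
- manip.get_calibration(name): a dict with "camera_matrix" (3x3 intrinsics, pixels), "R" (3x3) and "t" (3): a world point X has camera coordinates R X + t. Camera axes: x right, y down, z forward; pixel columns grow to the right and rows downward; lengths in m; the calibration is good to about 2 mm. The wrist camera is an equidistant fisheye: a pixel r from the principal point sees the ray r / f radians off the axis. A picture is of the moment at which its call begins: read the wrist's pose just before it. get_calibration takes no time and is no camera call; for the wrist camera it gives the pose at the moment of the call.
A pose or a line that the arm cannot do raises manip.Unreachable and nothing moves.
- manip.sign_off(): hands the job in, once; it reports no verdict.
Trained networks look in the newest picture that a camera, given by its name, has taken for a name from the list of things; names that differ only in an ending like _2 or _b are one class to them, and where a whole thing is asked for, a point or a joint stands for the part that bears it (a point fixed in the world has none). Each returns a list of dicts, best first, with "confidence" (0 to 1); they miss things now and then, are a little off and sometimes report something else, mostly with a low value. They report only what shows in the picture. A call takes as long as a camera call. They do not tell look-alikes from the thing itself.
- manip.look_for(camera, name): "at" ([x, y, z] in m, in world coordinates, good to about 4 mm: the middle of the surface that is visible of it).
Readings, each from a call of its own:
- manip.current_time(): time.
- manip.current_qpos(): joint angles.
- manip.current_joint_vel(): joint speeds.
- manip.current_joint_torque(): joint torques, N m.
- manip.current_ee_pos(): TCP position.
- manip.current_tcp_rot(): TCP orientation.
- manip.current_force(): force on the tool from outside, world axes, zero at the start.
- manip.current_ft_torque(): the same for the moment, N m.
- manip.current_grip_width(): opening from 0.0 (shut) to 1.0 (fully open).
Only numpy, scipy, OpenCV 4.12 (cv2) and the standard library are available. Lean on these libraries where they do the work, as an engineer would, in place of code of your own. Each camera call takes 0.05 s, during which the arm holds its last target.

## Working session

There is one attempt and no reset: what is moved stays moved. The work goes in short steps, each a Python script; the robot and the scene stay as the last script left them, time stands still between calls to the robot, and variables do not carry over. Pictures are saved under pics/ and viewed, and the job is handed in when it is done.

```bash
ls; mkdir -p pics
cat > h.py <<'E'
import numpy as np, cv2
from bench import manip as m
def snap(n,f,scale=1.5):
    p,d=m.grab_frame(n); cv2.imwrite('pics/'+f,cv2.resize(p[:,:,::-1],None,fx=scale,fy=scale)); np.savez('pics/'+f+'.npz',p=p,d=d); return p,d
def world(n,d):
    c=m.get_calibration(n);K=np.array(c['camera_matrix']);R=np.array(c['R']);t=np.array(c['t'])
    v,u=np.mgrid[0:d.shape[0],0:d.shape[1]]
    P=np.stack([(u-K[0,2])/K[0,0]*d,(v-K[1,2])/K[1,1]*d,d],-1)
    W=(P-t)@R; W[d<=0]=np.nan; return W
E
python3 - <<'E'
from h import *
for n in ['scene','top','wrist']:
    p,d=snap(n,n+'0.png'); c=m.get_calibration(n); print(n,np.round(np.array(c['camera_matrix']),1).tolist(),np.round(c['R'],3).tolist(),np.round(c['t'],3))
for nm in ['tray','pipe0_mid','bar_a_mid','hook0r','tuning_cone','glue_jar','voicing_hammer']:
    for r in m.look_for('top',nm): print(nm,np.round(r['at'],3),round(r['confidence'],2))
print(m.current_time())
E
```

```text
pics
scene [[412.3, 0.0, 259.6], [0.0, 412.3, 191.0], [0.0, 0.0, 1.0]] [[-0.878, 0.479, 0.006], [0.401, 0.742, -0.536], [-0.261, -0.469, -0.844]] [ 0.455 -0.145  1.211]
top [[430.0, 0.0, 255.4], [0.0, 430.0, 195.4], [0.0, 0.0, 1.0]] [[0.011, -1.0, -0.002], [-0.991, -0.01, -0.134], [0.134, 0.003, -0.991]] [-0.015  0.533  1.367]
wrist [[297.3, 0.0, 250.6], [0.0, 297.3, 190.2], [0.0, 0.0, 1.0]] [[0.374, -0.928, -0.002], [-0.893, -0.36, 0.269], [-0.25, -0.099, -0.963]] [-0.55  -0.034  0.378]
tray [0.566 0.005 0.01 ] 0.98
tray [ 0.497 -0.286  0.023] 0.63
tray [0.534 0.248 0.021] 0.33
pipe0_mid [ 0.496 -0.35   0.022] 0.57
bar_a_mid [0.533 0.246 0.022] 0.75
bar_a_mid [0.562 0.001 0.008] 0.62
hook0r [0.562 0.007 0.016] 0.67
tuning_cone [ 0.754 -0.06   0.029] 0.56
glue_jar [0.733 0.149 0.077] 0.59
voicing_hammer [ 0.7   -0.264  0.024] 0.75
0.5
```

View pics/top0.png

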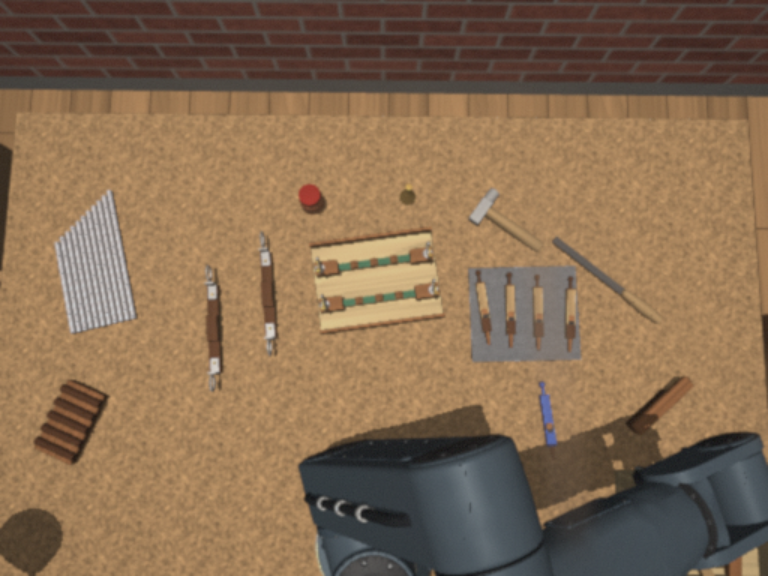

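View pics/scene0.png

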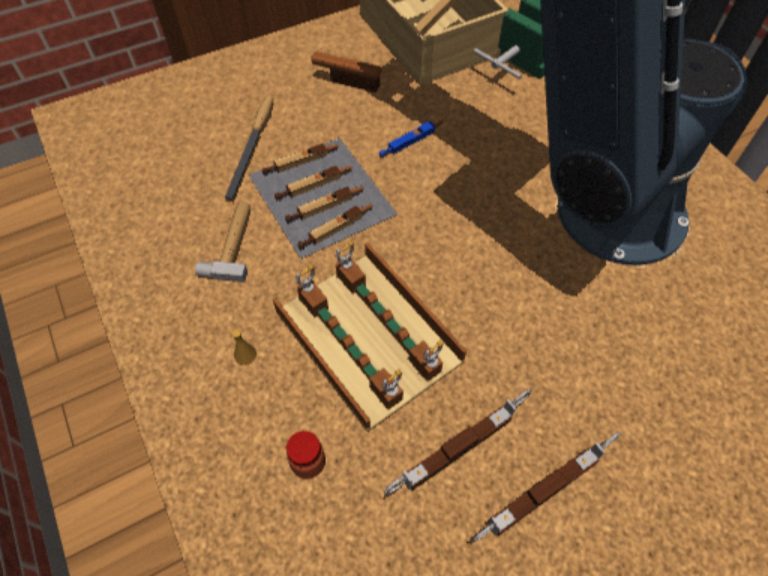

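Four pale pipes lie on the mat (top view 768-px picture: (483,308), (510,310), (538,312), (571,313)). The blue one at (548,415) is off the mat and is the look-alike. The bars are at (212,328) and (267,292), and the tray is at (377,282). Next I'll measure these from the point clouds.

```bash
cat >> h.py <<'E'
def loadw(n,f):
    z=np.load('pics/'+f+'.npz'); return z['p'],world(n,z['d']),z['d']
E
python3 - <<'E'
from h import *
p,W,d=loadw('top','top0.png')
Z=W[...,2]
print('bench z', np.nanmedian(Z[270:300,200:210]), 'mat', np.nanmedian(Z[235:238,320:380]))
X,Y=W[...,0],W[...,1]
def comps(mask,mn=30):
    n,l,s,c=cv2.connectedComponentsWithStats(mask.astype(np.uint8),connectivity=8)
    for i in range(1,n):
        if s[i,4]<mn: continue
        k=l==i; xy=np.c_[X[k],Y[k]]
        r=cv2.minAreaRect((xy*1000).astype(np.float32)); print(i,s[i,4],'px',c[i].round(1),'mean',np.round(xy.mean(0),4),'rect',np.round(r[0],1),np.round(r[1],1),round(r[2],1),'zmed',round(float(np.median(Z[k])),4),'zmax',round(float(Z[k].max()),4))
reg=(Z>0.012)&(X>0.3)&(X<0.85)&(Y>-0.45)&(Y<0.45)
comps(reg)
cv2.imwrite('pics/t_tray.png',cv2.resize(p[145:230,195:310,::-1],None,fx=6.5,fy=6.5,interpolation=cv2.INTER_CUBIC))
cv2.imwrite('pics/t_mat.png',cv2.resize(p[170:305,300:400,::-1],None,fx=4.4,fy=4.4,interpolation=cv2.INTER_CUBIC))
E
```

```text
bench z -0.00037725270887754305 mat 0.0023519623358694416
1 264 px [207.  132.2] mean [0.7356 0.1506] rect [739.7 152.3] [50.1 51. ] 78.2 zmed 0.0729 zmax 0.0802
2 84 px [271.7 129.5] mean [ 0.7543 -0.0615] rect [755.4 -62.1] [24.1 31.6] 15.1 zmed 0.0342 zmax 0.0835
3 513 px [334.9 146.7] mean [ 0.702  -0.2735] rect [ 693.8 -291.5] [169.4  90. ] 55.3 zmed 0.0234 zmax 0.0337
4 3252 px [250.2 186.1] mean [0.5646 0.0079] rect [563.4   6.7] [201.2 271.3] 8.5 zmed 0.0251 zmax 0.1037
5 538 px [178.  195.1] mean [0.5328 0.2446] rect [530.3 244.8] [271.5  24.9] 5.8 zmed 0.0237 zmax 0.065
7 86 px [378.5 166.3] mean [ 0.6381 -0.4196] rect [ 637.9 -420.8] [81.8 16.7] 51.9 zmed 0.015 zmax 0.0221
13 575 px [141.6 218.5] mean [0.4547 0.3605] rect [454.5 361.4] [268.8  26.8] 4.3 zmed 0.0234 zmax 0.0697
16 242 px [322.  204.1] mean [ 0.5087 -0.2289] rect [ 511.6 -228.7] [158.4  19.3] 8.3 zmed 0.0211 zmax 0.0298
20 262 px [358.5 207.9] mean [ 0.4973 -0.3485] rect [ 498.  -348.7] [165.4  21.2] 0.4 zmed 0.0209 zmax 0.0312
26 231 px [340. 207.] mean [ 0.4997 -0.2878] rect [ 495.6 -288.5] [149.2  20.3] 0.7 zmed 0.0212 zmax 0.0315
27 247 px [380.1 210.6] mean [ 0.4892 -0.4191] rect [ 481.7 -419.7] [ 20.8 138.4] 88.0 zmed 0.0209 zmax 0.0306
40 36 px [363.  265.6] mean [ 0.3102 -0.3596] rect [ 310.4 -359.6] [16.  19.4] 0.9 zmed 0.0183 zmax 0.028
```

```bash
sleep 2; ls pics
```

```text
scene0.png
scene0.png.npz
t_mat.png
t_tray.png
top0.png
top0.png.npz
wrist0.png
wrist0.png.npz
```

View pics/t_mat.png

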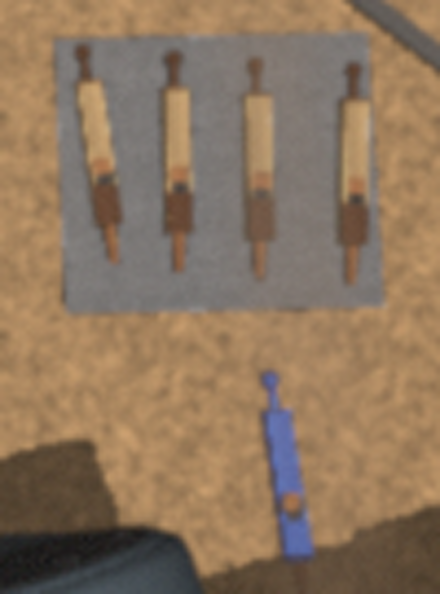

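```bash
cat >> h.py <<'E'
def world_f(c,d):
    K=np.array(c['camera_matrix']);R=np.array(c['R']);t=np.array(c['t'])
    v,u=np.mgrid[0:d.shape[0],0:d.shape[1]]
    a=(u-K[0,2])/K[0,0]; b=(v-K[1,2])/K[1,1]; th=np.hypot(a,b)+1e-12
    s=np.tan(np.minimum(th,1.5))/th
    P=np.stack([a*s*d,b*s*d,d],-1); W=(P-t)@R; W[(d<=0)|(th>1.2)]=np.nan; return W
def wsnap(f):
    c=m.get_calibration('wrist'); p,d=snap('wrist',f); return p,world_f(c,d)
def down(yaw):  # jaw axis y at angle yaw+90deg (grasps object lying along yaw)
    c,s=np.cos(yaw),np.sin(yaw)
    x=np.array([0,0,-1.]); y=np.array([-s,c,0]); return np.stack([x,y,np.cross(x,y)],1)
def comps(W,mask,mn=30,pr=True):
    X,Y,Z=W[...,0],W[...,1],W[...,2]; out=[]
    n,l,s,c=cv2.connectedComponentsWithStats(mask.astype(np.uint8),connectivity=8)
    for i in range(1,n):
        if s[i,4]<mn: continue
        k=l==i; xy=np.c_[X[k],Y[k]]
        r=cv2.minAreaRect((xy*1000).astype(np.float32))
        if pr: print(s[i,4],'px',c[i].round(0),'rect',np.round(r[0],1),np.round(r[1],1),round(r[2],1),'z',round(float(np.median(Z[k])),4),round(float(Z[k].max()),4))
        out.append((k,r))
    return out
E
python3 - <<'E'
from h import *
print(np.round(m.current_tcp_rot(),3).tolist())
for yaw in [0,np.pi]:
    for pos in [(0.5,-.29,.3),(0.56,0,.3),(.45,.36,.3)]:
        q=m.inverse_kinematics(pos,down(yaw)); print(yaw,pos,None if q is None else np.round(q,2))
E
```

```text
[[0.0, 0.374, -0.927], [0.0, -0.927, -0.374], [-1.0, -0.0, -0.0]]
0 (0.5, -0.29, 0.3) [-0.61  0.32  1.45 -0.    1.37 -2.18]
0 (0.56, 0, 0.3) [-0.08  0.29  1.5  -0.    1.36 -1.65]
0 (0.45, 0.36, 0.3) [ 0.59  0.32  1.45 -0.    1.37 -0.98]
3.141592653589793 (0.5, -0.29, 0.3) [-0.61  0.32  1.45 -0.    1.37  0.96]
3.141592653589793 (0.56, 0, 0.3) [-0.08  0.29  1.5  -0.    1.36  1.49]
3.141592653589793 (0.45, 0.36, 0.3) [ 0.59  0.32  1.45 -0.    1.37  2.16]
```

Run:
```python
from h import *
def rep(f,reg):
    p,W=wsnap(f); X,Y,Z=W[...,0],W[...,1],W[...,2]
    k=(Z>0.013)&(X>reg[0])&(X<reg[1])&(Y>reg[2])&(Y<reg[3]); comps(W,k,150); np.savez('pics/'+f+'.W.npz',p=p,W=W)
m.move_ptp((.45,.30,.33),down(np.pi)); rep('w_bars.png',(.3,.68,.19,.42))
m.move_ptp((.50,.0,.33),down(np.pi)); rep('w_tray.png',(.42,.71,-.16,.17))
m.move_ptp((.44,-.31,.33),down(np.pi)); rep('w_mat.png',(.38,.63,-.45,-.19))
print(m.current_time())
```

```text
2147 px [284. 102.] rect [529.9 245.3] [271.3  25.4] 5.6 z 0.0209 0.0618
2098 px [212. 148.] rect [454.8 361.7] [270.8  25.6] 4.3 z 0.021 0.0618
40506 px [251. 329.] rect [455.3 298.9] [148.7  34.3] 90.0 z 0.4419 0.4644
1346 px [238.  54.] rect [658.4  20.6] [  9.1 270.9] 8.6 z 0.0443 0.0485
2618 px [244.  89.] rect [601.3  11.8] [ 39.2 259.7] 9.5 z 0.0478 0.103
2635 px [251. 139.] rect [524.2   0.8] [ 35.2 259. ] 8.5 z 0.0476 0.1032
1352 px [256. 172.] rect [468.4  -8.4] [  9.1 270.8] 8.5 z 0.0444 0.0483
40421 px [251. 328.] rect [504.9   0. ] [149.8  34.5] 89.8 z 0.4421 0.4643
980 px [202. 110.] rect [ 508.3 -230.1] [166.6  20.3] 8.0 z 0.021 0.025
969 px [238. 113.] rect [ 503.7 -288.6] [166.7  19.4] 0.3 z 0.021 0.0254
986 px [276. 115.] rect [ 498.9 -349.8] [167.2  19.7] 0.6 z 0.0209 0.024
968 px [319. 119.] rect [ 495.5 -420.4] [ 20.7 166.6] 87.5 z 0.0209 0.0244
40493 px [251. 329.] rect [ 445.6 -309.4] [ 34.5 149.5] 0.1 z 0.4421 0.4645
6.0167
```

Run:
```python
from h import *
z=np.load('pics/w_tray.png.W.npz'); p,W=z['p'],z['W']; 
cv2.imwrite('pics/w_tray_c.png',cv2.resize(p[30:190,160:340,::-1],None,fx=3.6,fy=3.6,interpolation=cv2.INTER_CUBIC))
Z=W[...,2]
c,s=np.cos(np.radians(8.55)),np.sin(np.radians(8.55))
dx,dy=W[...,0]-.5634,W[...,1]-.0063
tx,ty=c*dx+s*dy,-s*dx+c*dy
print('boards',[ (np.nanmin(tx[k]),np.nanmax(tx[k]),np.nanmin(ty[k]),np.nanmax(ty[k])) for k in [(Z>.042)&(Z<.05)&(np.abs(ty)<.14)&(sg*tx>.075)&(sg*tx<.12) for sg in (1,-1)]])
for sx in(-1,1):
  for sy in (-1,1):
    k=(Z>.07)&(np.abs(tx-sx*.04)<.03)&(np.abs(ty-sy*.118)<.03); kb=(Z>.047)&(Z<.053)&(np.abs(tx-sx*.04)<.03)&(np.abs(ty-sy*.105)<.032)
    print(sx,sy,k.sum(),np.round([tx[k].min(),tx[k].max(),np.median(ty[k]),Z[k].max()],4),'block',np.round([tx[kb].min(),tx[kb].max(),ty[kb].min(),ty[kb].max()],4))
```

```text
boards [(np.float64(0.09203346820865772), np.float64(0.10068434882760689), np.float64(-0.13444898940991926), np.float64(0.1349593339942136)), (np.float64(-0.10071712902572574), np.float64(-0.09222301795711468), np.float64(-0.1357437278576403), np.float64(0.13501370734308635))]
-1 -1 159 [-0.0571 -0.022  -0.1171  0.103 ] block [-0.0554 -0.0252 -0.1291 -0.0796]
-1 1 167 [-0.0571 -0.0223  0.1166  0.1032] block [-0.0545 -0.0246  0.0793  0.1298]
1 -1 171 [ 0.0207  0.0579 -0.117   0.1028] block [ 0.0245  0.0552 -0.1298 -0.0788]
1 1 155 [0.0221 0.0559 0.1169 0.103 ] block [0.0243 0.0549 0.0791 0.1299]
```

View pics/w_tray_c.png

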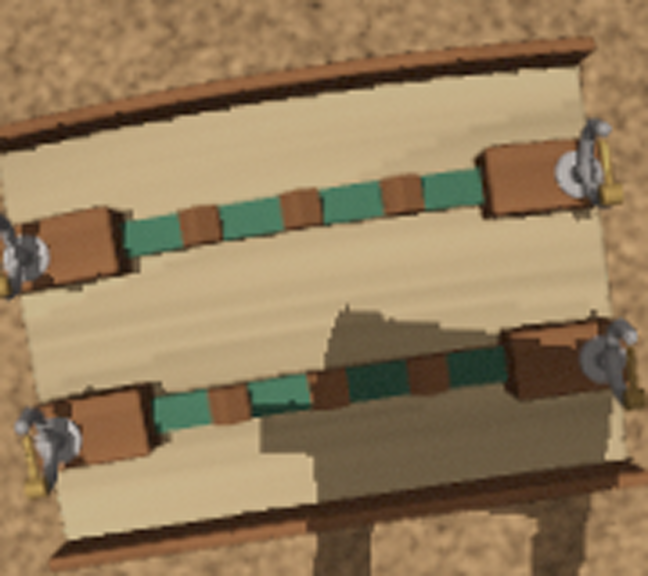

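View pics/w_bars.png

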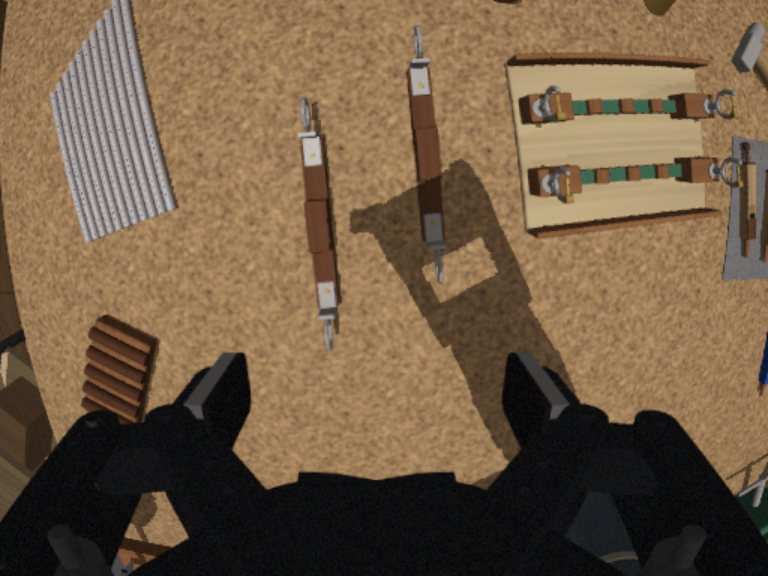

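The tray frame fits the stated sizes to within about 1 mm: centre (0.5634, 0.0063), yaw 8.55°. The hinges (brass) are on the near, -x side. Both bars lie along world x. I'll do the first pipe now.

```bash
cat >> h.py <<'E'
TC=np.array([.5634,.0063]); TY=np.radians(8.55)
def t2w(x,y):
    c,s=np.cos(TY),np.sin(TY); return TC+np.array([c*x-s*y,s*x+c*y])
def tray_coords(W):
    c,s=np.cos(TY),np.sin(TY); dx,dy=W[...,0]-TC[0],W[...,1]-TC[1]; return c*dx+s*dy,-s*dx+c*dy
def longaxis(r):
    (cx,cy),(w,h),a=r
    if h>w: a+=90; w,h=h,w
    a=(a+90)%180-90
    return np.array([cx,cy])/1000,np.radians(a),w,h
def find_pipes(f,reg=(.33,.66,-.50,-.16)):
    p,W=wsnap(f); X,Y,Z=W[...,0],W[...,1],W[...,2]
    k=(Z>0.013)&(Z<.07)&(X>reg[0])&(X<reg[1])&(Y>reg[2])&(Y<reg[3])
    o=[]
    for kk,r in comps(W,k,150,False):
        c,a,w,h=longaxis(r)
        b=p[kk].mean(0); print('obj',c.round(4),'deg',round(np.degrees(a),1),'size',round(w),round(h),'rgb',b.round(0))
        if 140<w<185 and h<40 and b[0]>b[2]+15: o.append((c,a))
    return sorted(o,key=lambda t:-t[0][1])
MATV=(.44,-.31,.33)
def view_mat(f):
    m.move_ptp(MATV,down(np.pi)); return find_pipes(f)
def pick_pipe(c,a,zp=0.005):
    m.set_gripper(.53,40)
    R=down(np.pi+a)
    m.move_ptp((c[0],c[1],.12),R); m.move_l((c[0],c[1],zp),max_speed=.12)
    m.set_gripper(0.0,40); w=m.current_grip_width()
    m.move_l((c[0],c[1],.20),max_speed=.2)
    w2=m.current_grip_width(); print('grip',round(w,3),round(w2,3),'F',np.round(m.current_force(),2)); return w2
def place_pipe(n,dx=0,zt=.0303):
    q=t2w(dx,(-66,-22,22,66)[n]/1000); R=down(np.pi+TY)
    m.move_ptp((q[0],q[1],.20),R); print('at tray grip',round(m.current_grip_width(),3))
    m.move_l((q[0],q[1],.07),max_speed=.15); m.move_l((q[0],q[1],zt),max_speed=.05)
    print('down F',np.round(m.current_force(),2),'grip',round(m.current_grip_width(),3))
    m.set_gripper(.38); m.move_l((q[0],q[1],.20),max_speed=.15)
    print('t',m.current_time())
E
python3 - <<'E'
from h import *
o=find_pipes('w_m1.png'); c,a=o[0]
w=pick_pipe(c,a)
wsnap('w_held.png'); print(m.current_time())
E
```

```text
obj [ 0.6556 -0.3393] deg 55.2 size 49 24 rgb [146. 119.  85.]
obj [ 0.6319 -0.4282] deg 51.2 size 99 17 rgb [89. 87. 86.]
obj [ 0.5086 -0.2299] deg 8.0 size 167 20 rgb [143. 111.  81.]
obj [ 0.5038 -0.2887] deg -0.0 size 167 19 rgb [137. 107.  79.]
obj [ 0.4991 -0.3496] deg 0.5 size 167 19 rgb [101.  78.  57.]
obj [ 0.4959 -0.4203] deg -2.0 size 166 20 rgb [125.  98.  71.]
grip 0.001 0.002 F [-1.12 -0.55  0.03]
10.2583
```

View pics/w_held.png

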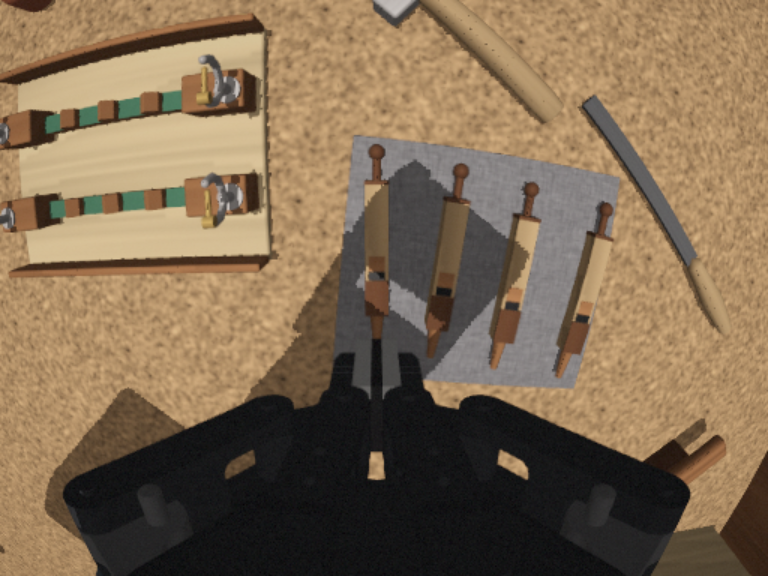

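The grip closed empty and the pipe is still on the mat (768-px picture: first pipe at (377,245)). I'll check where the TCP really is and whether the pipe moved.

Run:
```python
from h import *
print(m.current_ee_pos(),np.round(m.current_tcp_rot(),3).tolist())
m.set_gripper(.53,40); 
o=view_mat('w_m2.png'); print(m.current_time(), m.current_grip_width())
print(m.current_ee_pos(),m.current_force())
```

```text
[ 0.50807341 -0.22966267  0.1987725 ] [[-0.002, 0.138, -0.99], [0.001, -0.99, -0.138], [-1.0, -0.001, 0.002]]
obj [ 0.6553 -0.3392] deg 57.8 size 49 24 rgb [152. 125.  89.]
obj [ 0.6178 -0.4469] deg 51.6 size 144 18 rgb [95. 92. 92.]
obj [ 0.5089 -0.2298] deg 8.1 size 166 20 rgb [151. 118.  86.]
obj [ 0.5028 -0.2892] deg -0.3 size 166 19 rgb [146. 115.  85.]
obj [ 0.4989 -0.3498] deg 0.3 size 168 20 rgb [107.  83.  61.]
obj [ 0.4956 -0.4201] deg -2.0 size 165 20 rgb [132. 104.  75.]
11.5167 0.5336547512803836
[ 0.44011579 -0.30904317  0.32818194] [0.12685287 0.53346524 0.20560828]
```

View pics/w_m2.png

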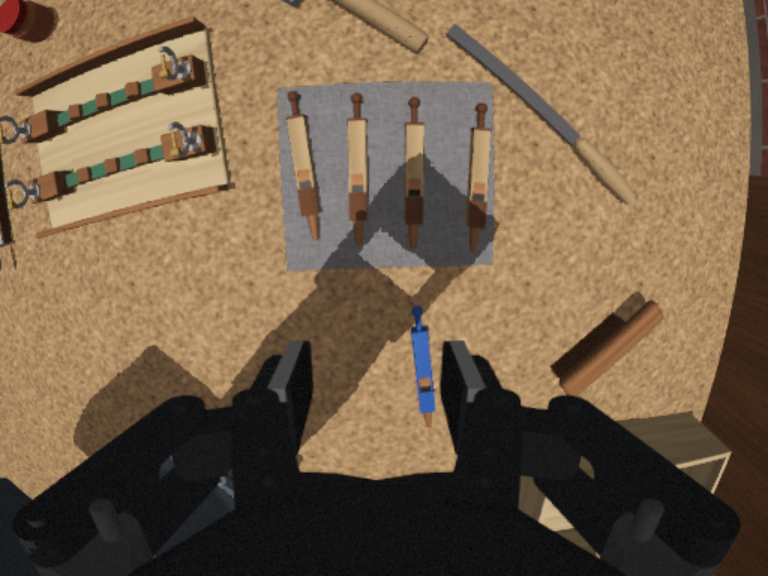

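The pipe has not moved. I'll repeat in steps, checking each one.

Run:
```python
from h import *
c,a=np.array([.5087,-.2299]),np.radians(8)
m.move_ptp((c[0],c[1],.12),down(np.pi+a)); print(m.current_ee_pos(),m.current_grip_width())
m.move_l((c[0],c[1],.005),max_speed=.12); print(m.current_ee_pos(),m.current_grip_width(),m.current_force())
wsnap('w_low.png')
m.set_gripper(0.0,40); print(m.current_ee_pos(),m.current_grip_width(),m.current_force())
m.dwell(.3);print(m.current_grip_width())
wsnap('w_low2.png')
```

```text
[ 0.50925737 -0.23034356  0.12086391] 0.5324980988615363
[ 0.50912803 -0.230173    0.00571124] 0.5323253357741533 [-0.88240374  0.63970722 -0.43895603]
[ 0.50869954 -0.22989724  0.0050253 ] -0.0020046529354354314 [ 0.18649894 -0.37951044 -0.33573705]
-0.0024715239150990952
```

View pics/w_low.png

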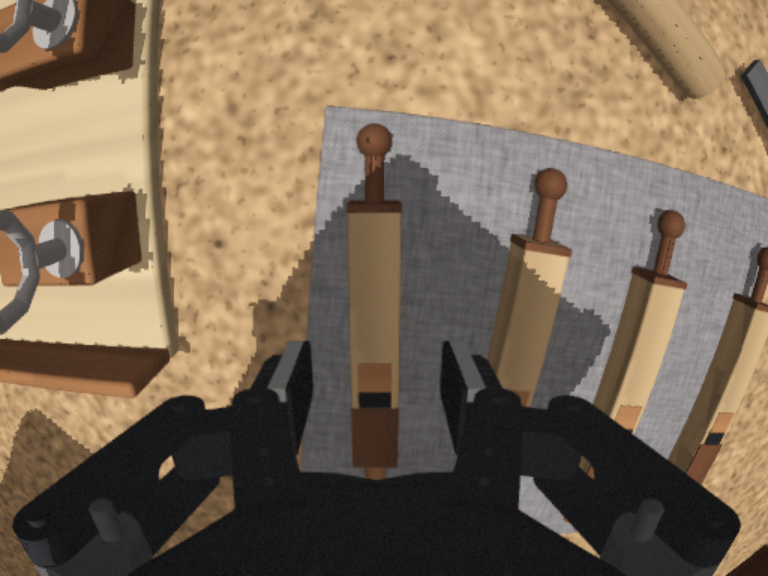

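View pics/w_low2.png

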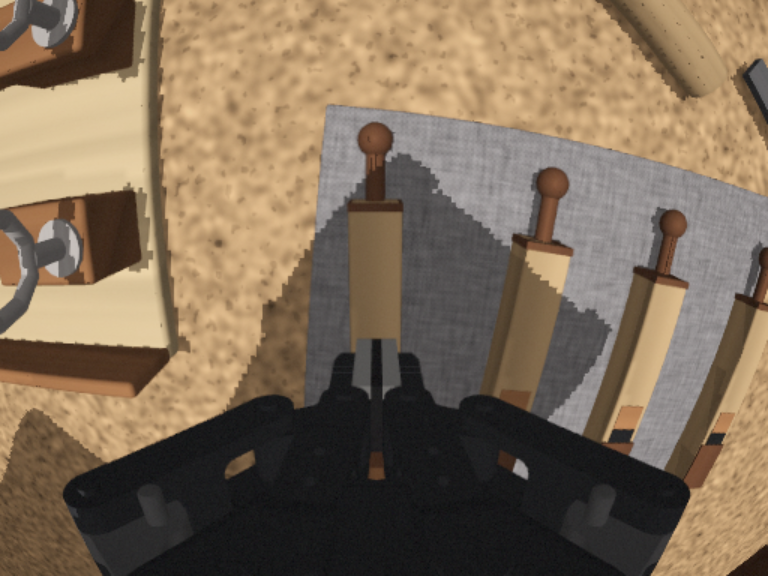

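Run:
```python
from h import *
c=m.get_calibration('wrist'); R=np.array(c['R']);t=np.array(c['t']); print('cam',-R.T@t, m.current_ee_pos())
d=np.load('pics/w_low2.png.npz')['d']; W=world_f(c,d)
for (u,v) in [(240,190),(251,190),(251,227),(245,229),(245,240),(240,245),(251,245),(270,180),(225,240),(340,200),(130,220)]: print((u,v),np.round(W[v,u],4),round(float(d[v,u]),4))
d=np.load('pics/w_low.png.npz')['d']; W=world_f(c,d)
print('open')
for (u,v) in [(198,230),(198,250),(190,230),(305,230),(310,260),(180,260),(240,190),(225,250)]: print((u,v),np.round(W[v,u],4))
```

```text
cam [ 0.57690231 -0.22091814  0.17435458] [ 0.50867014 -0.22990691  0.00498485]
(240, 190) [ 0.5336 -0.2211  0.0205] 0.1598
(251, 190) [ 0.5346 -0.227   0.0212] 0.159
(251, 227) [ 0.5203 -0.2289  0.0378] 0.1469
(245, 229) [ 0.5205 -0.226   0.0418] 0.1429
(245, 240) [ 0.5204 -0.2262  0.054 ] 0.1312
(240, 245) [ 0.5195 -0.2242  0.0578] 0.1277
(251, 245) [ 0.5203 -0.2289  0.0581] 0.1274
(270, 180) [ 0.537  -0.2381  0.0019] 0.1774
(225, 240) [ 0.5151 -0.2171  0.0458] 0.1401
(340, 200) [ 0.5342 -0.2789  0.0156] 0.1664
(130, 220) [ 4.968e-01 -1.506e-01 -4.000e-04] 0.1871
open
(198, 230) [ 0.5167 -0.2033  0.0422]
(198, 250) [ 0.5147 -0.2063  0.0589]
(190, 230) [ 0.4958 -0.1922 -0.0019]
(305, 230) [ 0.5239 -0.2551  0.0421]
(310, 260) [ 0.5233 -0.2521  0.0718]
(180, 260) [ 0.5172 -0.2013  0.074 ]
(240, 190) [ 0.5333 -0.2211  0.0197]
(225, 250) [ 0.4864 -0.2166  0.0011]
```

The depth picture puts the closed fingers' lower end at z ≈ 0.036 while the reported TCP is 0.005, about 30 mm higher than the stated tool frame implies. Before relying on that, I'll probe by touching the pipe's top (z = 22 mm) gently with the closed fingers.

Run:
```python
from h import *
e=m.current_ee_pos(); f0=np.array(m.current_force())
x,y=.5087,-.2299
for z in np.arange(.003,-.022,-.002):
    m.move_l((x,y,z),max_speed=.03); f=np.array(m.current_force()); print(round(z,4),np.round(m.current_ee_pos()[2],4),np.round(f,1))
    if f[2]-f0[2]>4: break
```

```text
0.003 0.0028 [ 0.3 -0.4 -0. ]
0.001 0.0008 [-0.   0.8 -0.4]
-0.001 -0.0011 [0.8 0.3 0.1]
-0.003 -0.0031 [-0.6 -0.1  0.5]
-0.005 -0.0051 [ 0.3 -0.6  0.1]
-0.007 -0.0058 [-4.6  2.5 16.9]
```

Contact came at TCP z = -0.0055 on a top at 0.022, so the real fingertips sit 27.5 mm behind the reported TCP. That agrees with the depth picture, so I'll carry this offset in all heights.

```bash
sed -i 's/zp=0.005/zp=-0.0235/; s/zt=.0303/zt=.0020/; s/,\.07),max_speed=.15); m.move_l((q\[0\],q\[1\],zt)/,.045),max_speed=.15); m.move_l((q[0],q[1],zt)/' h.py; grep -n "zp\|zt" h.py
python3 - <<'E'
from h import *
x,y=.5087,-.2299
m.move_l((x,y,.1)); m.set_gripper(.53,40)
c,a=np.array([x,y]),np.radians(8)
w=pick_pipe(c,a); wsnap('w_held2.png'); print(m.current_time())
E
```

```text
55:def pick_pipe(c,a,zp=-0.0235):
58:    m.move_ptp((c[0],c[1],.12),R); m.move_l((c[0],c[1],zp),max_speed=.12)
62:def place_pipe(n,dx=0,zt=.0020):
65:    m.move_l((q[0],q[1],.045),max_speed=.15); m.move_l((q[0],q[1],zt),max_speed=.05)
grip 0.213 0.21 F [-0.86 -0.29 -0.42]
20.8
```

View pics/w_held2.png

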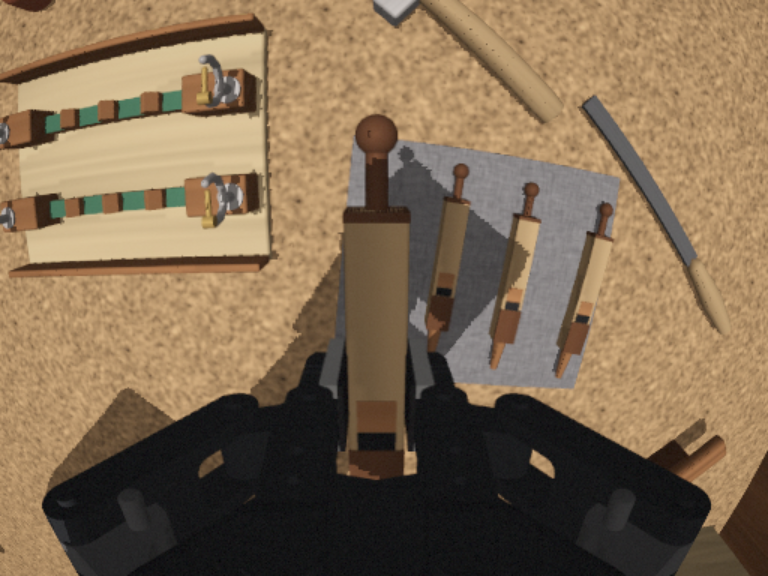

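The pipe is held at its middle. Grip width 0.21 is 18 mm, matching the pipe.

Run:
```python
from h import *
place_pipe(2)
p,W=wsnap('w_p1.png'); tx,ty=tray_coords(W); Z=W[...,2]
k=(abs(ty-.022)<.014)&(abs(tx)<.11)&(Z>.035)&(Z<.08); print(np.round([tx[k].min(),tx[k].max(),np.median(ty[k]),np.median(Z[k]),np.percentile(Z[k],95)],4))
```

```text
at tray grip 0.21
down F [-5.    0.14  5.84] grip 0.211
t 25.775
[-0.0997  0.1002  0.0213  0.0459  0.0476]
```

View pics/w_p1.png

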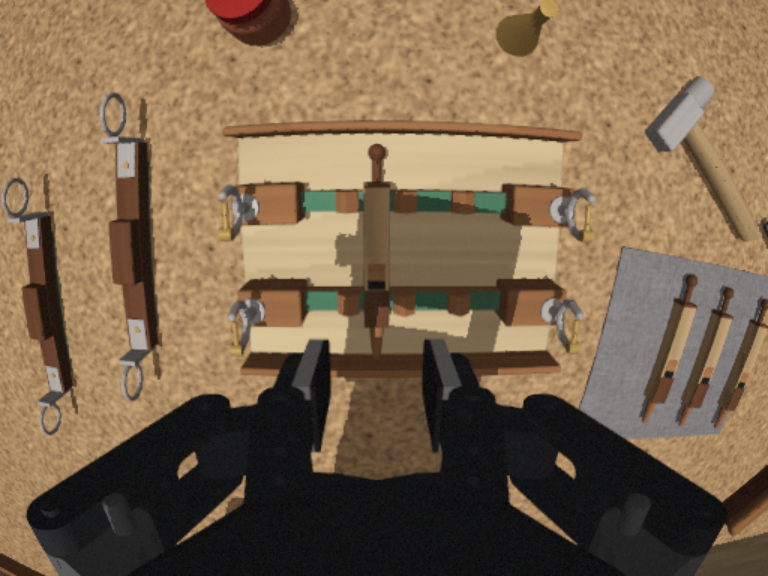

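The pipe lies in notch 2, with its top at 47 mm and both cradles carrying it. Next pipe goes to notch 1, then I'll continue if the checks hold.

```bash
sed -i 's/zt=.0020/zt=.0026/' h.py
cat >> h.py <<'E'
def tray_check(f):
    m.move_ptp((.47,.0,.33),down(np.pi)); p,W=wsnap(f); tx,ty=tray_coords(W); Z=W[...,2]
    for n,y in enumerate((-.066,-.022,.022,.066)):
        k=(abs(ty-y)<.02)&(abs(tx)<.088)&(Z>.037)&(Z<.08)
        kk=k&(abs(tx)<.022)
        if kk.sum()<20: print('notch',n,'empty',kk.sum()); continue
        k2=k&(p[...,0]>0)
        fr=kk&(tx>0); bk=kk&(tx<0)
        kb=(abs(ty-y)<.02)&(abs(tx)<.1)&(Z>.03)&(Z<.08)&((abs(tx)<.025)|(abs(tx)>.05))
        print('notch',n,'y mid %.4f (front %.4f back %.4f) z %.4f / %.4f  x %.3f..%.3f'%(np.median(ty[kk])-y,np.median(ty[bk])-y,np.median(ty[fr])-y,np.median(Z[bk]),np.median(Z[fr]),tx[kb].min(),tx[kb].max()))
    return p,W
E
python3 - <<'E'
from h import *
for n,tag in ((1,'a'),(3,'b')):
    o=view_mat('w_mv%s.png'%tag); print(len(o))
    c,a=o[0]; w=pick_pipe(c,a)
    if not .17<w<.26: print('bad grip'); break
    place_pipe(n); tray_check('w_tc%s.png'%tag)
E
```

```text
obj [ 0.6551 -0.3401] deg 56.8 size 48 24 rgb [154. 127.  91.]
obj [ 0.619  -0.4454] deg 51.6 size 141 17 rgb [96. 94. 93.]
obj [ 0.5033 -0.2882] deg 0.8 size 167 19 rgb [148. 116.  86.]
obj [ 0.4985 -0.3499] deg 0.3 size 167 20 rgb [108.  84.  61.]
obj [ 0.4953 -0.4205] deg -2.6 size 166 21 rgb [132. 104.  76.]
3
grip 0.209 0.217 F [ 0.08 -0.08 -0.7 ]
at tray grip 0.215
down F [-0.02 -0.47 -0.52] grip 0.21
t 36.45
notch 0 empty 0
notch 1 y mid -0.0000 (front -0.0001 back 0.0001) z 0.0463 / 0.0459  x -0.100..0.100
notch 2 y mid -0.0005 (front -0.0003 back -0.0005) z 0.0462 / 0.0458  x -0.100..0.100
notch 3 empty 0
obj [ 0.6539 -0.339 ] deg 63.7 size 49 24 rgb [155. 127.  91.]
obj [ 0.6191 -0.4451] deg 51.7 size 143 18 rgb [96. 94. 93.]
obj [ 0.4953 -0.4203] deg -2.0 size 166 20 rgb [132. 104.  76.]
obj [ 0.4727 -0.368 ] deg 0.8 size 167 20 rgb [97. 74. 53.]
2
grip 0.211 0.214 F [ 0.25 -0.12 -0.66]
at tray grip 0.21
down F [-0.84  1.03 -0.89] grip 0.213
t 48.15
notch 0 empty 0
notch 1 y mid -0.0000 (front 0.0001 back -0.0001) z 0.0461 / 0.0458  x -0.100..0.100
notch 2 y mid -0.0003 (front -0.0003 back -0.0004) z 0.0463 / 0.0459  x -0.100..0.100
notch 3 y mid -0.0010 (front -0.0009 back -0.0010) z 0.0463 / 0.0459  x -0.100..0.100
```

```bash
ls pics/w_tcb.png
```

```text
pics/w_tcb.png
```

A pipe was knocked aside between views, and the fresh look caught it. The last pipe goes to notch 0.

Run:
```python
from h import *
for n,tag in ((0,'c'),):
    o=view_mat('w_mv%s.png'%tag); print(len(o))
    c,a=o[0]; w=pick_pipe(c,a)
    if not .17<w<.26: print('bad grip'); break
    place_pipe(n); tray_check('w_tc%s.png'%tag)
```

```text
obj [ 0.6554 -0.3397] deg 58.5 size 48 25 rgb [154. 127.  91.]
obj [ 0.6181 -0.446 ] deg 51.1 size 143 17 rgb [96. 94. 94.]
obj [ 0.4957 -0.4204] deg -2.4 size 166 20 rgb [133. 105.  77.]
1
grip 0.215 0.214 F [-0.58 -0.47 -0.93]
at tray grip 0.215
down F [-0.32 -0.67 -0.71] grip 0.212
t 59.6833
notch 0 y mid 0.0001 (front -0.0001 back 0.0003) z 0.0460 / 0.0459  x -0.100..0.100
notch 1 y mid -0.0000 (front -0.0000 back -0.0001) z 0.0463 / 0.0459  x -0.100..0.100
notch 2 y mid -0.0006 (front -0.0003 back -0.0007) z 0.0461 / 0.0460  x -0.100..0.100
notch 3 y mid -0.0012 (front -0.0012 back -0.0012) z 0.0462 / 0.0460  x -0.100..0.100
```

View pics/w_tcc.png

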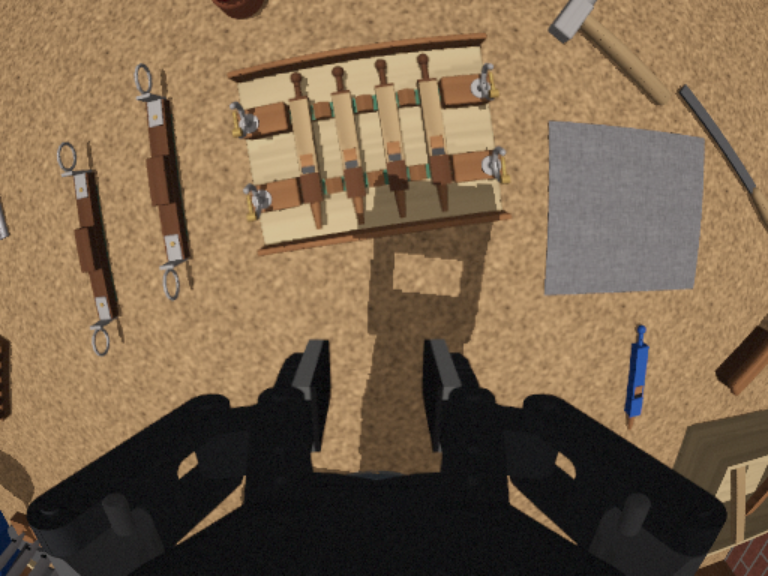

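All four pipes lie in their notches, with sideways error ≤ 1.2 mm and tops level. Now the first bar, for the back cradle.

```bash
cat >> h.py <<'E'
PB=-0.0195
def find_bars(f):
    m.move_ptp((.42,.30,.33),down(np.pi)); p,W=wsnap(f); X,Y,Z=W[...,0],W[...,1],W[...,2]
    o=[]
    for kk,r in comps(W,(Z>.013)&(Z<.08)&(X>.28)&(X<.70)&(Y>.18)&(Y<.45),150,False):
        c,a,w,h=longaxis(r); print('bar?',c.round(4),round(np.degrees(a),2),round(w),round(h))
        if 255<w<285: o.append((c,a))
    return sorted(o,key=lambda t:t[0][1])
def pick_bar(c,a):
    m.set_gripper(.6,120); R=down(np.pi+a)
    m.move_ptp((c[0],c[1],.12),R); m.move_l((c[0],c[1],PB),max_speed=.12)
    m.set_gripper(0.,120); w=m.current_grip_width()
    m.move_l((c[0],c[1],.20),max_speed=.15); m.dwell(.2)
    w2=m.current_grip_width(); print('grip',round(w,3),round(w2,3),'F',np.round(m.current_force(),2)); return w2
RB=down(np.pi/2+TY)
def over_bar(sx,h=.035,dx=0,dy=0):
    q=t2w(sx*.04+dx,dy); m.move_ptp((q[0],q[1],.20),RB); m.move_l((q[0],q[1],PB+.05+h),max_speed=.1); print('over',np.round(m.current_ee_pos(),4),'F',np.round(m.current_force(),2),'grip',round(m.current_grip_width(),3)); return q
E
python3 - <<'E'
from h import *
o=find_bars('w_b1.png'); c,a=o[0]
w=pick_bar(c,a)
if w>.24: over_bar(1); wsnap('w_ob1.png'); snap('scene','s_ob1.png'); snap('top','t_ob1.png'); print(m.current_time())
E
```

```text
bar? [0.5302 0.2452] 5.57 269 26
bar? [0.4542 0.3615] 4.45 273 26
grip 0.257 0.258 F [-0.48  0.18 -2.65]Traceback (most recent call last):
  File "<stdin>", line 4, in <module>
  File "h.py", line 96, in over_bar
    q=t2w(sx*.04+dx,dy); m.move_ptp((q[0],q[1],.20),RB); m.move_l((q[0],q[1],PB+.05+h),max_speed=.1); print('over',np.round(m.current_ee_pos(),4),'F',np.round(m.current_force(),2),'grip',round(m.current_grip_width(),3)); return q
                         ~~~~~~~~~~^^^^^^^^^^^^^^^^^^^^
bench.Unreachable: the arm cannot take that pose within its joint ranges
```

```bash
sed -i 's/^RB=.*/RB=down(-np.pi\/2+TY)/' h.py
python3 - <<'E'
from h import *
print(m.current_grip_width())
over_bar(1); wsnap('w_ob1.png'); snap('scene','s_ob1.png'); snap('top','t_ob1.png'); print(m.current_time(),m.current_grip_width())
E
```

```text
0.2583122151158329
over [0.6034 0.0122 0.0661] F [-0.12  0.04 -3.25] grip 0.257
69.875 0.2596483412951639
```

View pics/w_ob1.png

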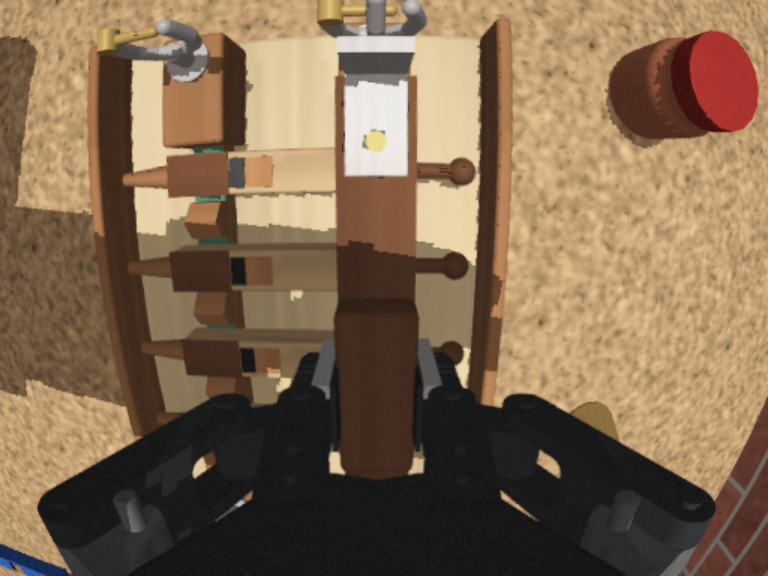

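View pics/s_ob1.png

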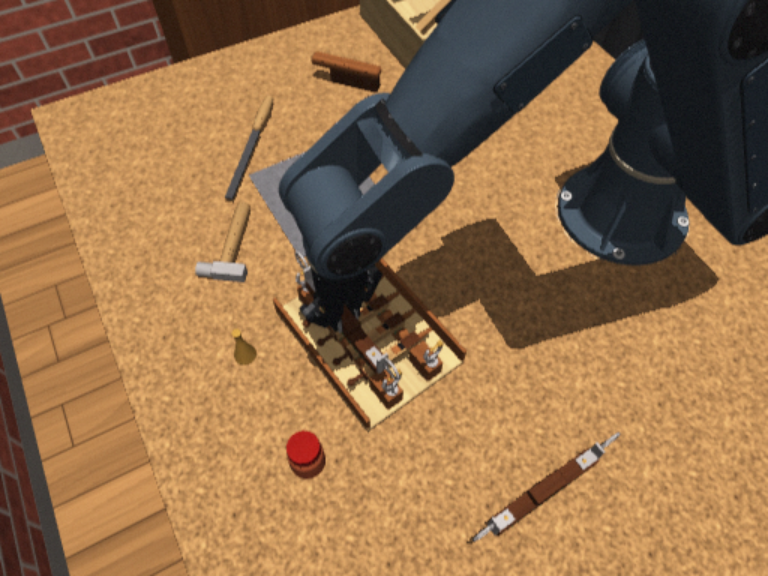

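Run:
```python
from h import *
c=m.get_calibration('wrist'); d=np.load('pics/w_ob1.png.npz')['d']; W=world_f(c,d); tx,ty=tray_coords(W); Z=W[...,2]
k=(Z>.095)&(Z<.115)&(abs(tx-.04)<.02)&(ty>.03)&(ty<.09)
for y in (.04,.06,.08):
    s=k&(abs(ty-y)<.005); 
    if s.sum(): print(y,np.round([tx[s].min(),tx[s].max(),np.median(Z[s])],4))
k=(Z>.095)&(abs(tx-.04)<.03)&(ty>.085)&(ty<.15); print('end',np.round([ty[k].min(),ty[k].max(),tx[k].min(),tx[k].max(),Z[k].max()],4))
v,u=np.nonzero(k&(Z>.118)); print(np.round(np.c_[tx[v,u],ty[v,u],Z[v,u]][::40],4))
```

```text
0.04 [0.0286 0.0528 0.1036]
0.06 [0.0286 0.0526 0.1035]
0.08 [0.0287 0.0529 0.1046]
end [0.085  0.1215 0.0222 0.0552 0.1419]
[[0.0387 0.1047 0.1388]
 [0.0387 0.1038 0.138 ]
 [0.0391 0.1029 0.1376]
 [0.0397 0.1019 0.1371]
 [0.04   0.1011 0.1362]
 [0.0404 0.1001 0.1358]
 [0.0407 0.0996 0.1341]
 [0.0414 0.0992 0.1316]
 [0.0361 0.0986 0.1299]
 [0.0316 0.0982 0.1303]
 [0.0455 0.0978 0.1314]
 [0.0414 0.0971 0.1324]
 [0.0369 0.0971 0.1311]
 [0.0328 0.0965 0.1323]
 [0.0466 0.0967 0.1314]
 [0.0424 0.0962 0.1315]
 [0.0382 0.096  0.1308]
 [0.0341 0.0955 0.1316]
 [0.0479 0.0956 0.1312]
 [0.0441 0.0952 0.1312]
 [0.0403 0.0953 0.1294]
 [0.0365 0.0944 0.1312]
 [0.0328 0.094  0.1318]
 [0.0466 0.0942 0.1306]
 [0.0428 0.0945 0.1279]
 [0.0392 0.0941 0.1281]
 [0.0356 0.094  0.1268]
 [0.0323 0.0941 0.1254]
 [0.0469 0.0943 0.1243]
 [0.0433 0.0941 0.123 ]
 [0.0403 0.0947 0.1188]
 [0.0387 0.0943 0.1189]]
```

The bar's axis is at tray x = 40.7 mm, parallel and level, and the wood ends at 94.5 mm (should be 95). I'll press it down.

```bash
cat >> h.py <<'E'
def press(q,zend=PB+.05-.001):
    for h in [.027,.022,.018,.014,.010,.007,.005,.004,.003,.002,.001,0,-.001,-.002]:
        m.move_l((q[0],q[1],PB+.05+h),max_speed=.04); f=np.array(m.current_force())
        print(h,np.round(m.current_ee_pos()[2]-PB-.05,4),np.round(f,1),round(m.current_grip_width(),3))
        if h<.002 and f[2]>22 or f[2]>45: break
E
python3 - <<'E'
from h import *
q=t2w(.04,0); press(q); wsnap('w_pr1.png'); snap('scene','s_pr1.png')
E
```

```text
0.027 0.0266 [ 0.2 -1.  -3.7] 0.258
0.022 0.0223 [ 1.9 -0.6  1.6] 0.258
0.018 0.0185 [2.8 0.2 3.9] 0.259
0.014 0.0146 [7.8 2.2 0.9] 0.256
0.01 0.0105 [11.6  1.9 -1.9] 0.257
0.007 0.0073 [15.4  2.5 -7.4] 0.259
0.005 0.0043 [ 0.5 -0.  -3. ] 0.26
0.004 0.0037 [-0.6 -0.7 -2.1] 0.263
0.003 0.0029 [ 0.1  0.2 -3. ] 0.263
0.002 0.0019 [-0.1 -0.2 -2.1] 0.258
0.001 0.001 [-0.7 -0.3 -2.9] 0.26
0 0.0009 [-4.4 -0.1  7.7] 0.258
-0.001 0.0008 [-8.7 -0.4 18.9] 0.259
-0.002 0.0008 [-13.2  -0.   28.1] 0.26
```

View pics/w_pr1.png

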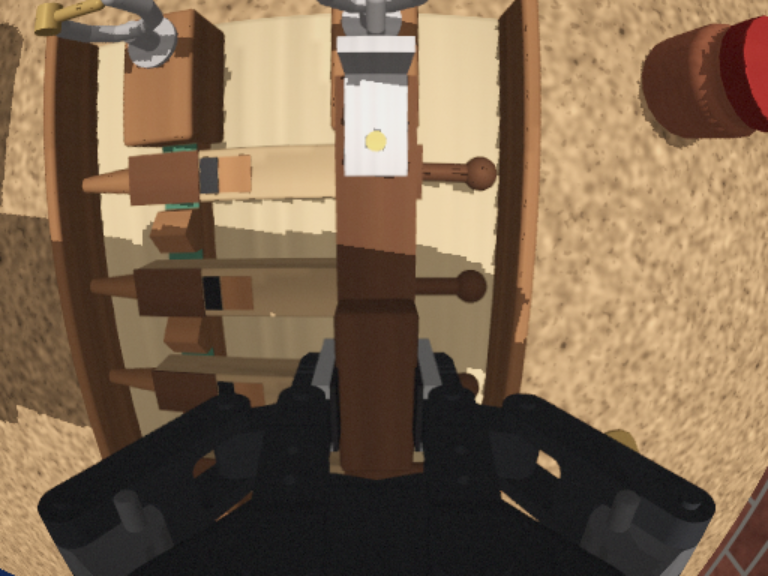

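The force fell off at 5 mm above home (both gates slipped) and the sole met the blocks at 0.9 mm. I'll relax, release, rise and check the gates.

```bash
cat >> h.py <<'E'
def let_go(q):
    m.move_l((q[0],q[1],PB+.05+.0009),max_speed=.03); m.set_gripper(.6); print('F',np.round(m.current_force(),1))
    m.move_l((q[0],q[1],.15),max_speed=.12)
def crop(f,out,W=None):
    pass
E
python3 - <<'E'
from h import *
q=t2w(.04,0); let_go(q); wsnap('w_up1.png')
tray_check('w_tcd.png'); print(m.current_time())
z=np.load('pics/w_tcd.png.npz')['p']; cv2.imwrite('pics/w_tcd_c.png',cv2.resize(z[20:180,140:350,::-1],None,fx=3.6,fy=3.6,interpolation=cv2.INTER_CUBIC))
E
```

```text
F [ 0.3  0.  -0. ]
notch 0 y mid 0.0001 (front -0.0000 back 0.0004) z 0.0462 / 0.0459  x -0.100..0.100
notch 1 y mid -0.0001 (front -0.0001 back -0.0000) z 0.0460 / 0.0458  x -0.100..0.100
notch 2 y mid -0.0004 (front -0.0004 back -0.0004) z 0.0462 / 0.0460  x -0.100..0.100
notch 3 y mid -0.0010 (front -0.0008 back -0.0012) z 0.0462 / 0.0458  x -0.100..0.100
76.9667
```

View pics/w_tcd_c.png

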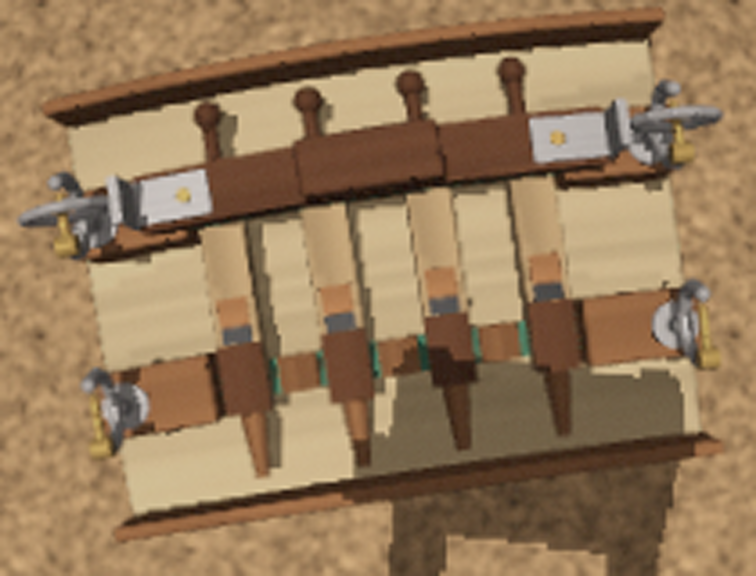

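View pics/w_up1.png

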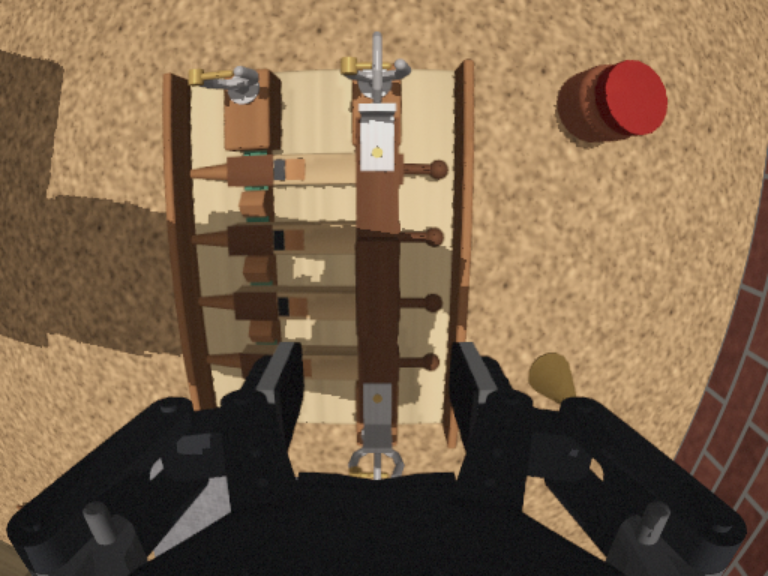

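The back bar is home, with its gates running level through the rings. Now the second bar.

Run:
```python
from h import *
o=find_bars('w_b2.png'); c,a=o[0]; print(len(o))
w=pick_bar(c,a)
if w>.24:
    q=over_bar(-1); c=m.get_calibration('wrist'); p,d=snap('wrist','w_ob2.png'); W=world_f(c,d); tx,ty=tray_coords(W); Z=W[...,2]
    k=(Z>.095)&(Z<.115)&(abs(tx+.04)<.02)&(ty>.03)&(ty<.09)
    for y in (.04,.06,.08):
        s=k&(abs(ty-y)<.005)
        if s.sum(): print(y,np.round([tx[s].min(),tx[s].max(),np.median(Z[s])],4))
    k=(Z>.122)&(abs(tx+.04)<.03)&(ty>.085)&(ty<.15); print('end',np.round([ty[k].min(),tx[k].min(),tx[k].max()],4))
    print(m.current_time(),m.current_grip_width())
```

```text
bar? [0.4545 0.3616] 4.38 273 25
1
grip 0.259 0.262 F [ 0.56 -0.67 -3.65]
over [5.242e-01 3.000e-04 6.600e-02] F [-0.09  0.26 -2.52] grip 0.26
0.04 [-0.0512 -0.0271  0.1036]
0.06 [-0.0513 -0.0272  0.1037]
0.08 [-0.0512 -0.027   0.1048]
end [ 0.093  -0.0483 -0.0301]
86.3417 0.2600561766722938
```

```bash
ls pics/w_ob2.png
```

```text
pics/w_ob2.png
```

Run:
```python
from h import *
q=t2w(-.04,0); press(q); wsnap('w_pr2.png'); print(m.current_time())
```

```text
0.027 0.0267 [-0.1  0.5 -2.5] 0.258
0.022 0.0223 [1.6 0.9 2.4] 0.254
0.018 0.0185 [3.1 0.1 3.6] 0.253
0.014 0.0146 [7.8 1.5 1.6] 0.258
0.01 0.0105 [10.3  1.9 -1.1] 0.256
0.007 0.0074 [14.4  2.6 -6.2] 0.257
0.005 0.0045 [ 0.6  0.4 -2.9] 0.26
0.004 0.0037 [-0.2  0.1 -2.9] 0.255
0.003 0.0029 [ 0.2  0.9 -3.7] 0.256
0.002 0.002 [ 0.4  0.2 -2.4] 0.26
0.001 0.001 [ 0.2 -0.3 -2.9] 0.255
0 0.0008 [-4.8 -0.1  9.4] 0.254
-0.001 0.0008 [-10.3  -0.7  24.7] 0.257
89.7667
```

View pics/w_pr2.png

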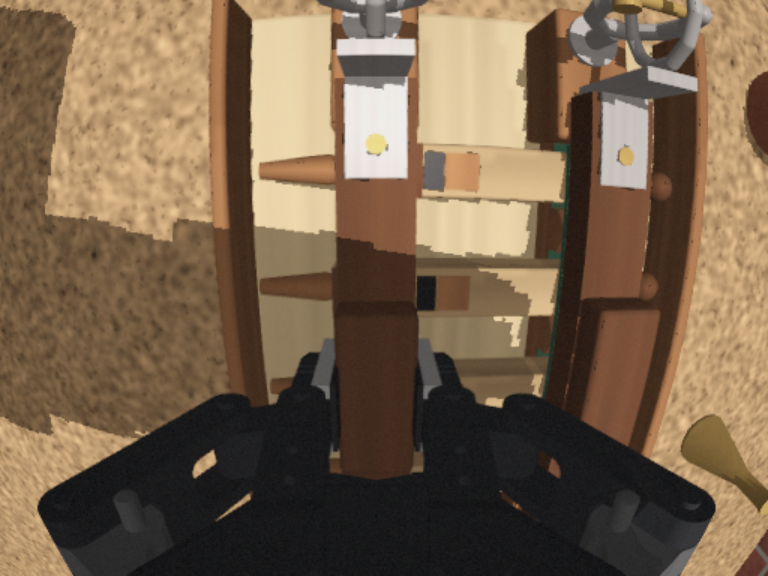

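Same force signature as the first bar. I'll release, then check both bars, all gates and the bystanders.

Run:
```python
from h import *
q=t2w(-.04,0); let_go(q)
p,W=tray_check('w_tce.png')
tx,ty=tray_coords(W); Z=W[...,2]
for sx in (-1,1):
    k=(abs(tx-sx*.04)<.022)&(abs(ty)<.092)&(Z>.064)&(Z<.09)
    kg=k&(abs(ty)<.024); ke=k&(abs(ty)>.035)&(abs(ty)<.06)
    r=cv2.minAreaRect((np.c_[tx[k],ty[k]]*1000).astype(np.float32))
    print('bar',sx,'grip top %.4f (86 exp) wood top %.4f (70 exp)'%(np.median(Z[kg]),np.median(Z[ke])),np.round(r[0],1),np.round(r[1],1),round(r[2],1))
h,s,v=cv2.split(cv2.cvtColor(p,cv2.COLOR_RGB2HSV))
m.move_ptp((.36,.0,.30),down(np.pi)); 
snap('scene','s_end.png'); p,d=snap('top','t_end.png')
Wt=world('top',d); X,Y,Zt=Wt[...,0],Wt[...,1],Wt[...,2]
comps(Wt,(Zt>.012)&(X>.6)&(X<.85)&(Y>-.45)&(Y<.45),60)
print(m.current_time())
z=np.load('pics/w_tce.png.npz')['p']; cv2.imwrite('pics/w_tce_c.png',cv2.resize(z[20:180,140:350,::-1],None,fx=3.6,fy=3.6,interpolation=cv2.INTER_CUBIC))
z=np.load('pics/s_end.png.npz')['p']; cv2.imwrite('pics/s_end_c.png',cv2.resize(z[150:290,170:320,::-1],None,fx=4,fy=4,interpolation=cv2.INTER_CUBIC))
```

```text
F [-0.8 -0.1 -1. ]
notch 0 y mid 0.0001 (front 0.0000 back 0.0005) z 0.0461 / 0.0459  x -0.100..0.100
notch 1 y mid -0.0001 (front 0.0001 back -0.0001) z 0.0462 / 0.0458  x -0.100..0.100
notch 2 y mid -0.0005 (front -0.0002 back -0.0006) z 0.0461 / 0.0459  x -0.100..0.100
notch 3 y mid -0.0012 (front -0.0007 back -0.0013) z 0.0462 / 0.0459  x -0.100..0.100
bar -1 grip top 0.0849 (86 exp) wood top 0.0689 (70 exp) [-39.8  -0.1] [ 24.9 183.7] 0.1
bar 1 grip top 0.0847 (86 exp) wood top 0.0688 (70 exp) [40.2  0.1] [ 25.3 183.7] 0.0
265 px [207. 132.] rect [739.5 152. ] [50.7 50. ] 65.4 z 0.072 0.0814
83 px [272. 129.] rect [755.1 -61.1] [31.8 20.9] 83.9 z 0.0345 0.0822
515 px [335. 147.] rect [ 695.1 -292.2] [169.6  88.7] 55.0 z 0.0232 0.0331
1111 px [255. 164.] rect [624.2  15.4] [ 77.8 269. ] 8.3 z 0.044 0.113
93 px [379. 166.] rect [ 636.3 -421.2] [83.7 18.4] 50.9 z 0.015 0.0239
93.7417
```

View pics/w_tce_c.png

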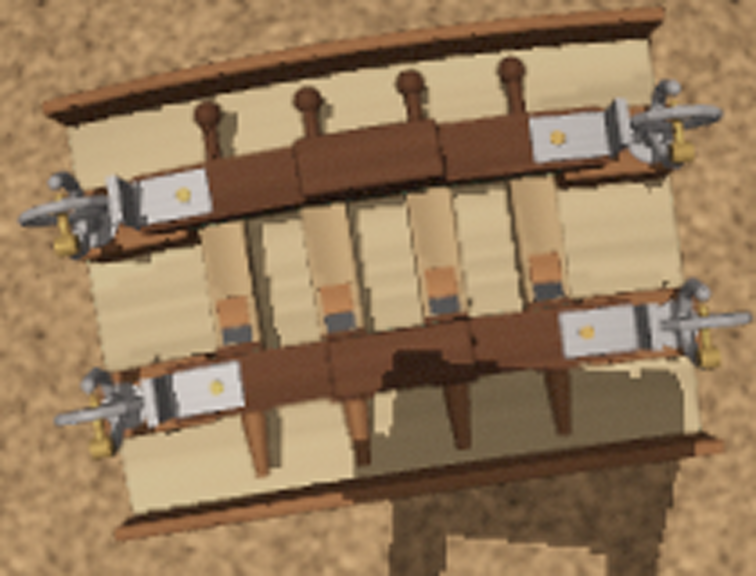

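View pics/s_end_c.png

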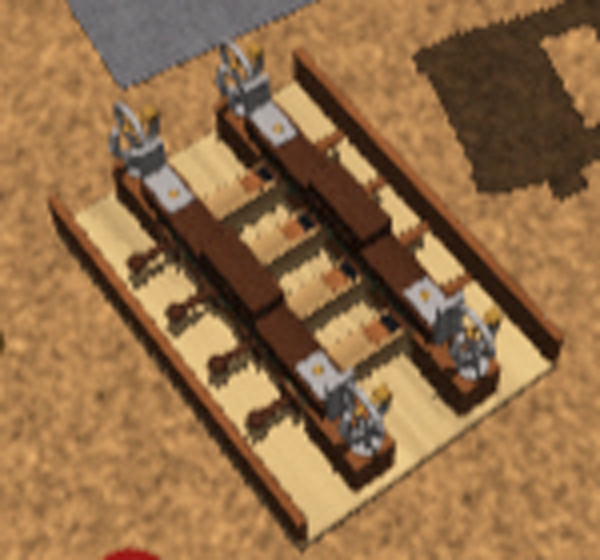

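Bars are within 1 mm of home. One closer look at each pair of gates.

Run:
```python
from h import *
ims=[]
for sy in (-1,1):
    c0=t2w(-.085,sy*.14)
    m.move_ptp((c0[0],c0[1],.24),down(np.pi+TY)); p,W=wsnap('w_g%d.png'%sy); tx,ty=tray_coords(W); Z=W[...,2]
    h=cv2.cvtColor(p,cv2.COLOR_RGB2HSV); gold=(h[...,0]>15)&(h[...,0]<32)&(h[...,1]>110)
    for sx in (-1,1):
        k=gold&(abs(tx-sx*.04)<.022)&(abs(ty-sy*.118)<.01)&(Z>.06)
        if k.sum(): print(sy,sx,k.sum(),'tx-rel %.4f..%.4f z %.4f..%.4f'%(tx[k].min()-sx*.04,tx[k].max()-sx*.04,np.percentile(Z[k],5),np.percentile(Z[k],95)))
    n=(abs(tx)<.09)&(abs(ty-sy*.118)<.04)&(Z>.05); v,u=np.nonzero(n); ims.append(cv2.resize(p[v.min()-5:v.max()+5,u.min()-5:u.max()+5,::-1],(390,560),interpolation=cv2.INTER_CUBIC))
cv2.imwrite('pics/gates.png',np.hstack(ims)); print(m.current_time())
```

```text
-1 -1 83 tx-rel -0.0161..0.0070 z 0.0967..0.1010
-1 1 87 tx-rel -0.0172..0.0071 z 0.0966..0.1008
1 -1 94 tx-rel -0.0170..0.0063 z 0.0965..0.1007
1 1 89 tx-rel -0.0172..0.0072 z 0.0929..0.1010
95.775
```

View pics/gates.png

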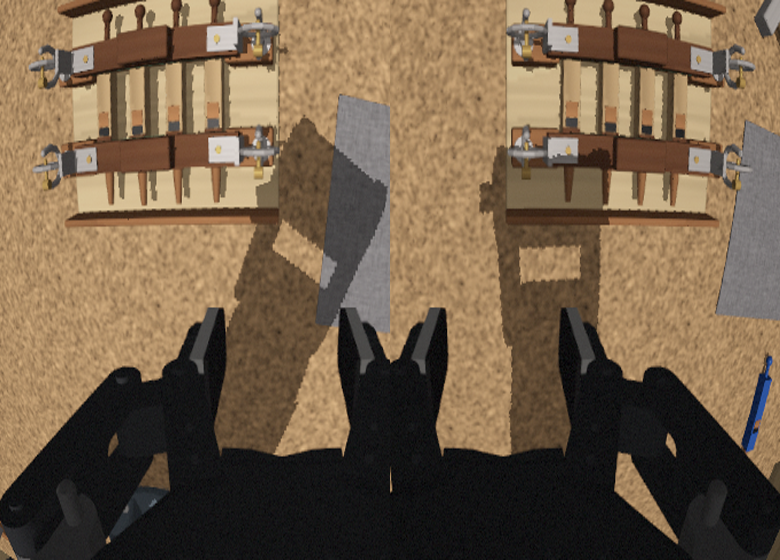

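Run:
```python
from h import *
m.move_ptp((.47,.0,.33),down(np.pi)); p,W=wsnap('w_fin.png'); tx,ty=tray_coords(W); Z=W[...,2]
for y in (-.066,-.022,.022,.066):
    k=(abs(ty-y)<.009)&(Z>.03)&(abs(tx)<.0905); print(y,'ends',np.round([tx[k].min(),tx[k].max()],4), 'n>85', (k&(tx>.0865)).sum(),(k&(tx<-.0865)).sum())
m.sign_off()
```

```text
-0.066 ends [-0.0905  0.0837] n>85 0 186
-0.022 ends [-0.0905  0.0826] n>85 0 965
0.022 ends [-0.0849  0.0832] n>85 0 0
0.066 ends [-0.0905  0.0833] n>85 0 243
the job is handed in; nothing more can be done
```

The job is done and handed in after about 97 s on the robot's clock. All four wooden pipes lie in their own notches, and both hold-down bars are home with all four gates shut.

- **Tool height:** the real fingertips sit 27.5 mm behind the reported TCP, which disagrees with the description. My first grasp of a pipe closed empty because of this. The depth picture and a light touch on the pipe's top (about 17 N) agreed on the offset, and I used it for every height after that.
- **Knocked pipe:** one pipe was knocked a few centimetres on the mat during the run. A fresh look before each grasp found it. The blue look-alike was left alone.
- **Pipes:** sideways error is at most 1.3 mm. The tops are level at about 46 to 47 mm.
- **Pipe lengthwise position:** the knob ends all sit at tray x = 83 to 84 mm, where centred pipes would give about 84. Three of the four foot-end readings were spoiled, apparently by the arm in view. The one clean reading was -85 mm.
- **Bars:** their middles are within 1 mm of place0 and place1 and about 1 mm low in the depth reading. They lie parallel to the cradles. On both, the pressing force fell off about 5 mm above home as the gates slipped past the rings.
- **Gates:** all four brass gates show level at 97 to 101 mm, reaching from hinge to tip, through the rings.
- **Bystanders:** the cone, jar and hammer moved less than 2 mm in the top view. The gripper was open and clear of everything at hand-in.

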